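# Lower a probe through the guide bush over a sample beaker and hold it centred

### The job

Pull the orange-handled probe straight up out of the rack, then lower its steel stem through the black guide bush over the beaker, without the probe ever touching the guide stand or beaker, until the yellow band on the stem is level with the top of the bush. Finish while still holding the probe there in the gripper, upright, still and centred in the hole. Leave the blue-handled probe, the red-capped bottle, the vial and the tip box as they are.

Things in the scene. Friction and masses are not known exactly. Their poses are not given: they have to be found in the camera images.
- probe_grip (a point): Middle of the handle of the orange-handled probe (loose, upright, 55 to 115 g): round handle, 22 mm across, 70 mm long (35 mm each way from here), plus a 3 mm cap. Steel stem below on the same axis, 8 mm across, 100 mm long: the tip is 135 mm below this point. z axis up along the probe. At the start the stem hangs in one of the rack's two sockets, either one, and the handle's underside rests on the rack.
- probe_band (a point): Centre of the thin yellow depth band (3 mm high) on the orange probe's stem: on its axis, 65 mm above the tip, 35 mm below the handle's underside, 70 mm below the middle of the handle.
- probe_tip (a point): Tip of the orange probe's stem, on the axis, 100 mm below the handle's underside.
- rack_top (a point): Middle of the top of the white probe rack (fixed), 108 mm above the bench, between its two sockets (12 mm holes), which lie 45 mm to either side along the rack's y axis. Top plate 66 mm (x) by 170 mm (y), foot 80 by 176 mm; four screw heads 2 mm high at the plate's ends. The rack may be turned about the vertical and may stand left or right of the guide stand.
- bore_mouth (a point): Centre of the hole at the top face of the black guide bush, 100 mm above the bench. The hole is round, vertical, 20 mm across, right through the bush (34 mm outside, 30 mm long). The bush stands 11 mm above an aluminium bridge. With the band level with this point the stem's tip is 35 mm above the bench.
- stand: The fixed guide stand; origin at the middle of its underside, straight below the bore. Foot 96 mm (x) by 130 mm (y); bridge 56 by 130 mm, its screw caps up to 94 mm above the bench; under the bush a clear beaker fixed to the foot, 64 mm across, rim 63 mm and inner floor 11 mm above the bench.
- probe: The orange probe; origin on its axis at the underside of the handle, z up along the probe. To free it from the rack, lift it more than 100 mm straight up.
- blue_grip (a point): Middle of the handle of a second probe with a blue handle, otherwise the same, in the rack's other socket, 90 mm from the orange one; its top is 181 mm above the bench, so carry the orange one round it or over it. Leave it.
- red_cap: White bottle with red screw cap, 57 mm diameter, 107 mm high, loose; origin at the middle of its underside. Leave it.
- vial: Small vial with dark cap, 22 mm diameter, 78 mm high, loose; origin at the middle of its underside. Leave it.
- tips: Closed pipette tip box with clear lid, 85 by 112 by 76 mm, loose; origin at the middle of its underside. Leave it.
Not all that is in view belongs to the job. Of the things shaped like the probe, the orange one is meant.

How it is judged (in metres and radians):
On the way, in this order (a step that is already met when the one before it is completed fails the run):
1. the orange probe is lifted clear of the rack, its tip above the rack's top, held by the gripper (z of probe_tip in the frame of rack_top above 0.003 m and contact force between probe and the fingers above 0.3 N), for 0.1 s.
2. the stem's tip has entered the bore from above (z of probe_tip in the frame of bore_mouth below -0.005 m and horizontal distance between probe_tip and bore_mouth below 0.007 m), for 0.05 s.
At the end, for the whole second after the job is handed in: The gripper still holds the orange probe, at rest (under 20 mm/s), stem through the bore, yellow band within 8 mm of the height of the bush's top, its centre within 4 mm of the bore's axis, upright within 0.1 rad, the probe touching no part of the stand (z of probe_band in the frame of bore_mouth between -0.008 and 0.008 m and horizontal distance between probe_band and bore_mouth below 0.004 m and angle between probe's own z axis and vertical below 0.1 rad and contact force between probe and the fingers above 0.3 N and contact force between probe and stand below 0.2 N and linear speed of probe below 0.02 m/s); the arm keeps its last pose, push and grip.
It fails at once if the probe touches the guide stand, bush or beaker (contact force between probe and stand above 0.3 N).
It fails at once if the blue probe is disturbed (distance of blue_grip from where it was at the start of the episode above 0.012 m).
It fails at once if the red-capped bottle is disturbed (distance of red_cap from where it was at the start of the episode above 0.015 m).
It fails at once if the vial is disturbed (distance of vial from where it was at the start of the episode above 0.015 m).
It fails at once if the tip box is disturbed (distance of tips from where it was at the start of the episode above 0.015 m).
It also fails if it takes over 48 s, if anything falls off the work surface, if the arm or the gripper's body presses on something with over 40 N, if the wrist force passes 120 N, or if a joint passes its speed limit or range.

### The arm

A 6-joint arm with a two-finger parallel gripper is mounted at the origin on the work surface; the furniture and walls round the work are solid. World frame = base frame: x ahead of the robot, y to its left, z up, the work surface at z = 0. Lengths are in mm, angles in degrees, forces in N, time in s.
With the tool pointing down it reaches from about 250 to 775 mm from the base axis. Payload 4 kg.
Tool frame: the origin (TCP) lies at the very end of the fingers, on their centre line; the grasp point (between the pads) lies 19 mm behind it (bot.tcp_to_grasp is the distance from the TCP to the grasp point, in mm); z points along the fingers, y is the direction in which the jaws open and shut (so a half turn about z gives the same grasp; the last joint's range is limited). The gripper opens to 85 mm and grips with 20 to 120 N. Pads are 22 mm wide; open, the fingers measure 114 mm over their backs; the gripper's body (76 mm by 85 mm) begins 54 mm behind the grasp point. The pads swing forward as they close: fully open they stand 13 mm farther back than shut.
Start: joints at [-71.568, 4.996, 78.535, -0, 96.463, -5.907], TCP at [226.675, -501.135, 231.341] pointing down, gripper open.
Joint ranges: [-177.83, 177.83], [-43.37, 116.18], [15.69, 146.23], [-61.86, 241.86], [9.47, 152.12], [-147.06, 147.06]. Speed limits (degrees/s): [159.86, 159.86, 180, 180, 180, 180].

### API

Orientations are given as [roll, pitch, yaw] about the fixed x, y, z axes, in that order (R = Rz(yaw) Ry(pitch) Rx(roll)).
In Python, from plant import bot, cams, ticket, find_in, cut_out gives the robot as it stands.
- The arm moves only by the tool drive_tool, never from a script. Its argument "moves" is text: rows parted by semicolons, each of 4 numbers parted by spaces: the shift along the tool's x, y, z in cm, then the turn about the tool's z in degrees. A call has 1 to 5 rows; each row is the pose to reach, as a shift and turn from the pose commanded when the call began, along the tool's axes at that moment; what a row does not reach only later rows make up. A row lasts 1/12 s, in which the tool goes at most 41.7 mm and 7.16 degrees, less where a joint would pass 70% of its speed; a pose out of reach is approached as far as the arm can. A call with a gripper value outside its range is refused whole. "gripper" is the opening in per cent of the stroke, from 0 (shut) to 100 (fully open), set as the call begins (left out, the last holds). The fingers move at their own pace and stop on an object; "newtons" is the grip in N (left out, the last holds). Time passes only in rows, so rows that repeat a pose let the fingers close. It gives the time, the measured TCP pose, the force and the opening at its end, in the units of the state.
- bot.get_obs(): the state, without advancing time (a new reading comes with each control period).
- cams.get_image(name): name is "scene" or "side" or "wrist"; returns a dict with "frame" (400x640x3 uint8, red, green, blue), "z_map" (400x640 float32, mm along the optical axis (not along the pixel's ray), 0 where there is no reading), "fov_y" (degrees; the focal length in pixels is half the picture's height over the tangent of half this angle, whatever the lens; pixels are square), "cx", "cy" (the principal point, pixels), "R" (3x3) and "t" (3): a world point X has camera coordinates R X + t. Camera axes: x right, y down, z forward; pixel columns grow to the right and rows downward; lengths in mm; the calibration is good to about 2 mm. A picture is of the moment at which its call begins.
- ticket.job_done(): hands the job in, once; it reports no verdict.
Trained networks look in the newest picture that a camera, given by its name, has taken for a name from the list of things; names that differ only in an ending like _2 or _b are one class to them, and where a whole thing is asked for, a point or a joint stands for the part that bears it (a point fixed in the world has none). Each returns a list of dicts, best first, with "confidence" (0 to 1); they miss things now and then, are a little off and sometimes report something else, mostly with a low value. They report only what shows in the picture. A call takes as long as a camera call. They do not tell look-alikes from the thing itself.
- find_in(camera, name): "point" ([x, y, z] in mm, in world coordinates, good to about 4 mm: the middle of the surface that is visible of it).
- cut_out(camera, name): "mask" (400x640 bool, what is visible of it).
The state is a dict: "clock": time; "joint_positions": joint angles; "qd": joint speeds; "tau": joint torques, N m; "tcp_pos": TCP position; "eef_rot": TCP orientation; "ft_force": force on the tool from outside, world axes, zero at the start; "ft_torque": the same for the moment, N m; "grip_width": finger opening in mm.
Only numpy, scipy, OpenCV 4.12 (cv2) and the standard library are available. Lean on these libraries where they do the work, as an engineer would, in place of code of your own. Each camera call takes 0.05 s, during which the arm holds its last target. There are 200 camera calls.

## Working session

There is one attempt and no reset: what is moved stays moved. The work goes in short steps, Python scripts to look and compute and a tool call to move; the robot and the scene stay as the last step left them, time stands still between calls to the robot, and variables do not carry over. Pictures are saved under pics/ and viewed, about 8 in all and at most 12, crops included, and the job is handed in when it is done.

Besides the shell and the picture viewer there is one more tool, called after "Request:" by a JSON object that holds its "fn" and its "kwargs". drive_tool: Moves the arm, as the interface text tells. Its arguments: {"type":"object","properties":{"moves":{"type":"string"},"gripper":{"type":"number"},"newtons":{"type":"number"}},"required":["moves"]}

```bash
mkdir -p pics; cat > h.py <<'E'
import numpy as np, cv2
from plant import bot, cams, ticket, find_in, cut_out
def shot(n):
    im=cams.get_image(n); im['f']=200/np.tan(np.radians(im['fov_y']/2)); return im
def save(im,fn): cv2.imwrite('pics/'+fn,im['frame'][:,:,::-1])
def cloud(im):
    z=im['z_map']; v,u=np.mgrid[0:400,0:640]
    C=np.stack([(u-im['cx'])/im['f']*z,(v-im['cy'])/im['f']*z,z],-1)
    W=(C-np.array(im['t']))@np.array(im['R']); W[z==0]=np.nan; return W
def proj(im,X):
    c=np.array(im['R'])@np.array(X)+np.array(im['t']); return c[:2]/c[2]*im['f']+[im['cx'],im['cy']]
E
python3 - <<'E'
from h import *
a=shot('scene'); b=shot('side')
cv2.imwrite('pics/a.png',cv2.resize(np.vstack([a['frame'],b['frame']])[:,:,::-1],None,fx=.75,fy=.75))
for c,im in (('scene',a),('side',b)):
    print(c,'cam at',(-np.array(im['R']).T@im['t']).round())
    for n in ['probe_grip','blue_grip','rack_top','bore_mouth','stand','probe','probe_band','red_cap','vial','tips']:
        for d in find_in(c,n)[:3]: print(n,np.round(d['point']),round(d['confidence'],2),proj(im,d['point']).round())
print(bot.get_obs())
E
```

```text
scene cam at [ 163.  447. 1009.]
probe_grip [ 502. -101.  155.] 0.78 [377. 166.]
probe_grip [ 600. -123.  130.] 0.67 [354. 146.]
probe_grip [564.   7. 133.] 0.63 [329. 182.]
blue_grip [ 473. -188.  151.] 0.53 [408. 154.]
blue_grip [663. 111.  55.] 0.36 [276. 199.]
bore_mouth [530. 163.  88.] 0.89 [295. 237.]
stand [530. 165.  87.] 0.8 [294. 238.]
stand [663. 109.  52.] 0.44 [276. 199.]
probe [562.   2. 133.] 0.79 [332. 181.]
probe [ 603. -126.  133.] 0.73 [354. 144.]
probe [ 501. -108.  161.] 0.61 [380. 164.]
probe_band [563.   5. 132.] 0.74 [330. 182.]
probe_band [ 503. -104.  153.] 0.68 [378. 166.]
probe_band [ 601. -126.  135.] 0.66 [354. 144.]
red_cap [660.   2.  75.] 0.97 [305. 172.]
vial [665. 111.  52.] 0.68 [275. 200.]
tips [505. -97. 152.] 0.71 [375. 167.]
tips [593. 292.  76.] 0.59 [239. 257.]
side cam at [ 630. -808.  488.]
probe_grip [ 601. -140.  122.] 0.84 [333. 238.]
probe_grip [567.  -8. 124.] 0.7 [320. 203.]
probe_grip [ 509. -116.  144.] 0.69 [281. 216.]
blue_grip [ 480. -204.  145.] 0.71 [252. 239.]
rack_top [ 495. -191.   51.] 0.67 [265. 287.]
bore_mouth [537. 119
[... 375 characters left out ...]
ips [611. 291.  55.] 0.93 [347. 181.]
{'clock': 1.1, 'joint_positions': array([-7.15681802e+01,  4.99506931e+00,  7.85329583e+01,  3.80174564e-04,
        9.64630234e+01, -5.90504926e+00]), 'qd': array([ 0.00163013, -0.01858265,  0.08200785, -0.03938493, -0.12977615,
       -0.00062482]), 'tau': array([ 7.50268846e-04, -3.51732087e+01, -3.13464189e+01, -4.25046733e-05,
        4.20894376e-04,  1.54570106e-06]), 'tcp_pos': array([ 226.68170588, -501.14791508,  231.3725807 ]), 'eef_rot': array([1.79991060e+02, 5.44921570e-04, 2.43369118e+01]), 'ft_force': array([-0.01460251,  0.16791307,  1.57845986]), 'ft_torque': array([ 0.01336918,  0.00187978, -0.06407061]), 'grip_width': 85.2490942589285}
```

View pics/a.png

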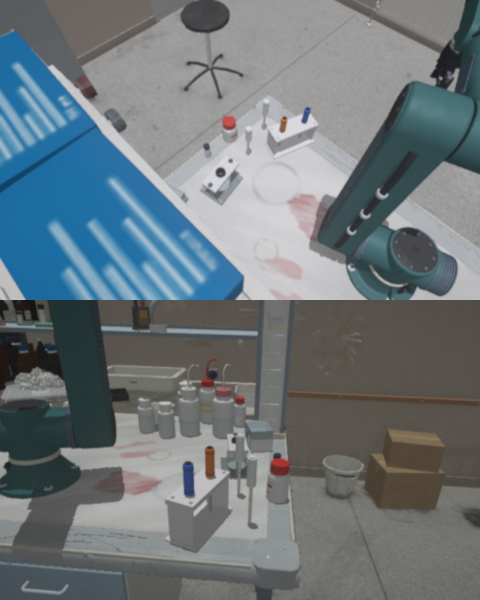

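```bash
python3 - <<'E'
from h import *
from scipy.optimize import least_squares
a=shot('scene'); b=shot('side')
cv2.imwrite('pics/b.png',np.hstack([cv2.resize(a['frame'][115:275,215:435],None,fx=1.8,fy=1.8),cv2.resize(b['frame'][150:310,220:440],None,fx=1.8,fy=1.8)])[:,:,::-1])
def circ(p,r):
    s=least_squares(lambda q:np.hypot(p[:,0]-q[0],p[:,1]-q[1])-r,p.mean(0)+[0,5],loss='soft_l1',f_scale=1); return s.x.round(1),len(p)
for n,im in(('scene',a),('side',b)):
    W=cloud(im); 
    hsv=cv2.cvtColor(im['frame'],cv2.COLOR_RGB2HSV)
    for nm,c in (('P1',(503,-110)),('P2',(602,-130)),('P3',(564,0)),('blue',(475,-195))):
        m=(np.hypot(W[...,0]-c[0],W[...,1]-c[1])<32)&(W[...,2]>117)&(W[...,2]<200)
        p=W[m]
        if len(p): print(n,nm,circ(p[:,:2],11),'z',np.percentile(p[:,2],[2,98]).round(),'hsv',np.median(hsv[m],0))
    m=(np.hypot(W[...,0]-530,W[...,1]-160)<40)&(W[...,2]>95)&(W[...,2]<106)
    print(n,'bush top',m.sum(),W[m].mean(0) if m.any() else '')
    m=(abs(W[...,2]-108)<4)&(W[...,0]<700)&(W[...,1]<40)
    q=W[m][:,:2].astype(np.float32)
    if len(q)>20: print(n,'rack',cv2.minAreaRect(q),len(q))
E
```

```text
scene P1 (array([498.5, -95.4]), 165) z [120. 182.] hsv [ 10. 125. 144.]
scene P2 (array([ 595.1, -114.6]), 138) z [119. 173.] hsv [105.    2.  151.5]
scene P3 (array([567.1,  -0.9]), 152) z [120. 173.] hsv [120.    2.  162.5]
scene blue (array([ 471.5, -178.6]), 168) z [120. 181.] hsv [113. 124. 137.]
scene bush top 97 [545.11972224 153.16812686  99.0269955 ]
scene rack ((317.9505310058594, -103.24960327148438), (261.2530517578125, 747.5890502929688), 88.08256530761719) 1257
side P1 (array([ 506.2, -111.8]), 446) z [119. 180.] hsv [ 11. 157. 115.]
side P2 (array([ 603.3, -130.2]), 429) z [119. 172.] hsv [ 42.   7. 116.]
side P3 (array([565.1,  -2.7]), 330) z [119. 172.] hsv [ 42.   7. 116.]
side blue (array([ 476.4, -196.6]), 562) z [119. 180.] hsv [112. 138. 109.]
side bush top 27 [534.23217018 143.99948651  97.47955989]
side rack ((313.5098876953125, -101.38255310058594), (267.6120910644531, 746.4313354492188), 86.32145690917969) 2510
```

View pics/b.png

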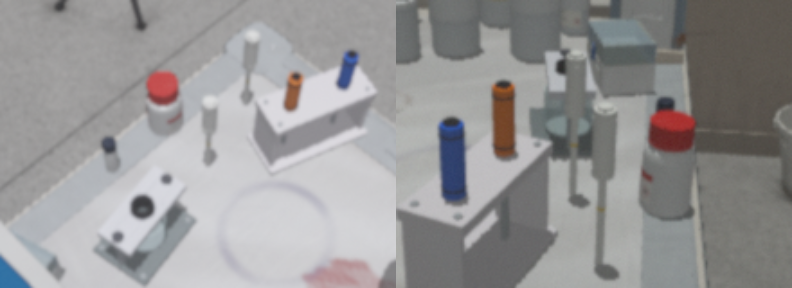

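```bash
cat >> h.py <<'E'
from scipy.spatial.transform import Rotation
def state(): 
    o=bot.get_obs(); return np.array(o['tcp_pos']),Rotation.from_euler('xyz',o['eef_rot'],degrees=True),o
def togo(X,yaw):
    p,R,o=state(); d=R.inv().apply(np.array(X)-p)/10
    t=-(yaw-o['eef_rot'][2]); print('clock',round(o['clock'],2),'tcp',p.round(1),o['eef_rot'].round(2),'go cm',d.round(2),'turn',round((t+180)%360-180,1))
E
python3 -c "
from h import *
togo([506,-112,231],70.4)"
```

```text
clock 1.2 tcp [ 226.7 -501.1  231.3] [180.     0.    24.34] go cm [ 4.149e+01 -2.394e+01  3.000e-02] turn -46.1
```

Picture: orange-handled probe in the far rack socket (scene px 378,166), blue in the near one (408,154), and two free-standing grey-handled look-alikes (354,145) and (330,182), which are obstacles. The bush is at about (293,236). I choose the orange one at about (506,-112).

Request:
{"fn": "drive_tool", "kwargs": {"moves": "41.5 -23.9 -2 -46; 41.5 -23.9 -2 -46; 41.5 -23.9 -2 -46; 41.5 -23.9 -2 -46; 41.5 -23.9 -2 -46", "gripper": 100}}

```text
clock: 1.62
tcp_pos: [348.9, -330.6, 240.2]
eef_rot: [180.0, 0.0, 60.5]
ft_force: [1.4, -0.3, 0.4]
grip_width: 85.4
```

```bash
python3 -c "
from h import *
togo([506,-112,251],70.4)"
```

```text
clock 1.62 tcp [ 348.9 -330.6  240.2] [1.7997e+02 1.0000e-02 6.0450e+01] go cm [26.76  2.89 -1.08] turn -9.9
```

Request:
{"fn": "drive_tool", "kwargs": {"moves": "26.8 2.9 -1 -10; 26.8 2.9 -1 -10; 26.8 2.9 -1 -10; 26.8 2.9 -1 -10; 26.8 2.9 -1 -10"}}

```text
clock: 2.03
tcp_pos: [471.5, -161.9, 248.1]
eef_rot: [179.9, 0.0, 70.1]
ft_force: [1.0, -1.0, 0.4]
grip_width: 85.4
```

```bash
python3 - <<'E'
from h import *
togo([506,-112,251],70.4)
im=shot('wrist'); save(im,'w1.png')
p,R,o=state(); C=-np.array(im['R']).T@im['t']; print('cam in tool',R.inv().apply(C-p).round(1),'f',im['f'])
E
```

```text
clock 2.03 tcp [ 471.5 -161.9  248.1] [1.7994e+02 2.0000e-02 7.0150e+01] go cm [ 5.86  1.55 -0.29] turn -0.3
cam in tool [  73.1   -0.3 -141.4] f 307.8942556701654
```

View pics/w1.png

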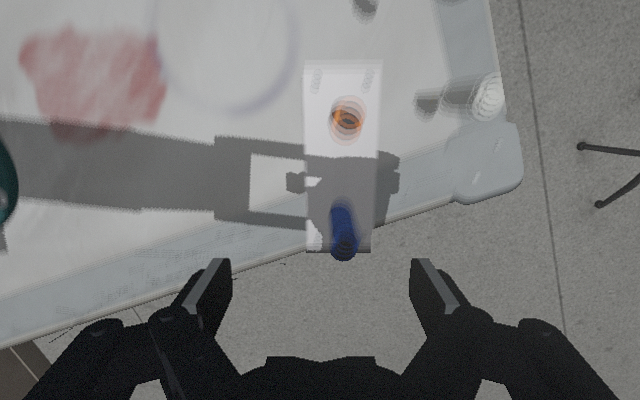

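Request:
{"fn": "drive_tool", "kwargs": {"moves": "2 1 0 0; 2 1.2 0 0; 2 1.2 0 0; 2 1.2 0 0; 2 1.2 0 0"}}

```text
clock: 2.5
tcp_pos: [488.1, -150.1, 247.7]
eef_rot: [-180.0, 0.0, 70.1]
ft_force: [-1.2, 0.3, 1.2]
grip_width: 85.1
```

```bash
cat >> h.py <<'E'
def fitc(p,r,g):
    from scipy.optimize import least_squares
    return least_squares(lambda q:np.hypot(p[:,0]-q[0],p[:,1]-q[1])-r,g,loss='soft_l1',f_scale=1).x
E
python3 - <<'E'
from h import *
togo([506,-112,251],70.4)
im=shot('wrist'); save(im,'w2.png'); W=cloud(im)
for nm,c in (('or',(506,-112)),('bl',(476,-197))):
    m=(np.hypot(W[...,0]-c[0],W[...,1]-c[1])<25)&(W[...,2]>177)&(W[...,2]<188)
    p=W[m]; print(nm,m.sum(),p.mean(0).round(1) if m.any() else '',cv2.minEnclosingCircle(p[:,:2].astype(np.float32)) if m.any() else '')
    if m.any(): v,u=np.nonzero(m); print(u.min(),u.max(),v.min(),v.max())
m=(abs(W[...,2]-108)<4)&(np.hypot(W[...,0]-490,W[...,1]+155)<130)
q=W[m][:,:2].astype(np.float32); print('rack',cv2.minAreaRect(q))
E
```

```text
clock 2.5 tcp [ 488.1 -150.1  247.7] [-1.7998e+02  3.0000e-02  7.0060e+01] go cm [ 4.19  0.39 -0.33] turn -0.3
or 588 [ 508.1 -111.3  179.3] ((507.814453125, -111.538818359375), 10.612950325012207)
313 343 139 168
bl 431 [ 478.5 -195.2  179.2] ((478.33843994140625, -196.00637817382812), 10.759367942810059)
315 341 256 279
rack ((524.9757690429688, -165.51016235351562), (170.2401123046875, 133.64199829101562), 70.68218231201172)
```

View pics/w2.png

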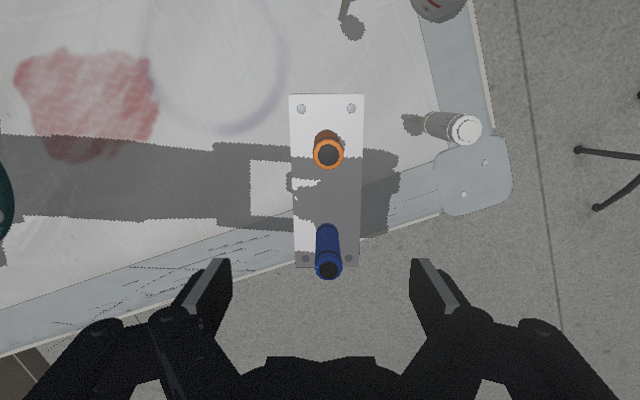

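The wrist picture shows the orange cap at (328,154), blue at (328,268), and a grey look-alike at (465,130). The orange axis fits at (508,-111.5).

Request:
{"fn": "drive_tool", "kwargs": {"moves": "2.2 0.3 1 0; 4.3 0.5 2 0; 4.3 0.5 2.5 0; 4.3 0.5 2.5 0; 4.3 0.5 2.5 0"}}

```text
clock: 2.97
tcp_pos: [507.4, -111.2, 222.6]
eef_rot: [-180.0, 0.0, 70.1]
ft_force: [-0.2, 0.3, 0.2]
grip_width: 85.5
```

```bash
python3 -c "
from h import *
togo([508,-111.5,129],70.4)"
```

```text
clock 2.97 tcp [ 507.4 -111.2  222.6] [-1.7997e+02  5.0000e-02  7.0090e+01] go cm [0.   0.07 9.36] turn -0.3
```

Request:
{"fn": "drive_tool", "kwargs": {"moves": "0 0.1 3 0; 0 0.1 6 0; 0 0.1 8.5 0; 0 0.1 9.4 0; 0 0.1 9.4 0"}}

```text
clock: 3.38
tcp_pos: [507.1, -111.1, 126.4]
eef_rot: [-179.7, 0.0, 70.1]
ft_force: [-0.8, 0.2, 0.1]
grip_width: 85.3
```

Request:
{"fn": "drive_tool", "kwargs": {"moves": "0 0 0 0; 0 0 0 0; 0 0 0 0; 0 0 0 0; 0 0 0 0", "gripper": 10, "newtons": 40}}

```text
clock: 3.8
tcp_pos: [509.7, -110.9, 130.1]
eef_rot: [179.9, 0.0, 70.2]
ft_force: [-0.3, -0.2, 0.5]
grip_width: 25.4
```

Request:
{"fn": "drive_tool", "kwargs": {"moves": "0 0 0 0; 0 0 0 0; 0 0 0 0; 0 0 0 0; 0 0 0 0"}}

```text
clock: 4.22
tcp_pos: [509.6, -110.8, 129.9]
eef_rot: [179.9, 0.0, 70.2]
ft_force: [-0.7, -0.5, 6.0]
grip_width: 20.9
```

Request:
{"fn": "drive_tool", "kwargs": {"moves": "0 0 -0.5 0; 0 0 -1.5 0; 0 0 -3 0; 0 0 -5 0; 0 0 -7 0"}}

```text
clock: 4.63
tcp_pos: [508.4, -110.4, 198.9]
eef_rot: [-179.9, 0.0, 70.2]
ft_force: [0.4, 0.2, -0.3]
grip_width: 20.9
```

Request:
{"fn": "drive_tool", "kwargs": {"moves": "0 0 -2 0; 0 0 -4 0; 0 0 -6 0; 0 0 -7 0; 0 0 -7 0"}}

```text
clock: 5.05
tcp_pos: [510.0, -111.0, 272.0]
eef_rot: [179.7, -0.0, 70.1]
ft_force: [-1.0, -0.4, 0.3]
grip_width: 20.8
```

```bash
python3 - <<'E'
from h import *
s=shot('side'); W=cloud(s)
b=shot('scene')
w=shot('wrist')
cv2.imwrite('pics/c.png',np.hstack([cv2.resize(s['frame'][120:320,200:400],(400,400)),w['frame'][:, 120:520]])[:,:,::-1])
togo([512,160,265],70.4)
for n,im in (('side',s),('scene',b)):
    print(n,[(np.round(d['point'],1),round(d['confidence'],2)) for k in('bore_mouth','stand') for d in find_in(n,k)[:2]])
# rough bush from each
for n,im in (('side',s),('scene',b)):
    W=cloud(im); m=(np.hypot(W[...,0]-535,W[...,1]-155)<60)&(W[...,2]>82)&(W[...,2]<97)
    print(n,m.sum(),cv2.minAreaRect(W[m][:,:2].astype(np.float32)) if m.any() else '')
E
```

```text
clock 5.2 tcp [ 508.5 -110.5  267.2] [-1.7986e+02  1.0000e-02  7.0150e+01] go cm [25.56 -8.85  0.24] turn -0.2
side [(array([532.8, 123.7,  29. ]), 0.74), (array([ 495. , -183.4,   53.4]), 0.53)]
scene [(array([531.6, 160. ,  85.2]), 0.69), (array([529.4, 167.1,  84.9]), 0.67)]
side 236 ((542.8059692382812, 155.48184204101562), (55.755977630615234, 116.89935302734375), 9.32926082611084)
scene 848 ((544.844970703125, 156.99630737304688), (58.172393798828125, 118.85192108154297), 9.936224937438965)
```

View pics/c.png

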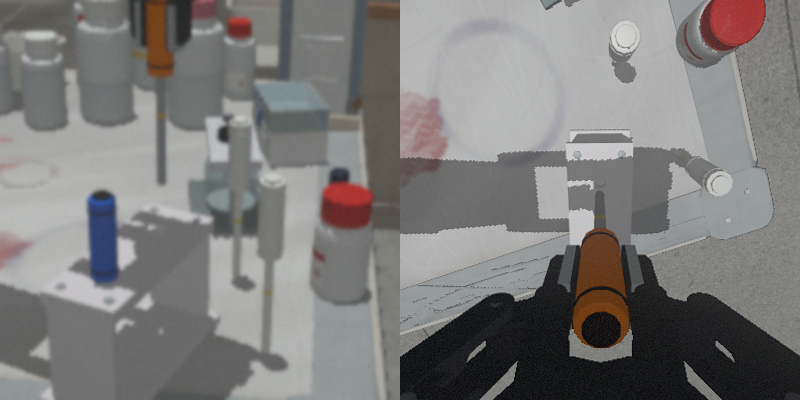

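Picture: probe held upright between the pads, free of the rack, with blue untouched. Next I go to a standoff that puts the wrist camera over the bush (about 544,157).

Request:
{"fn": "drive_tool", "kwargs": {"moves": "3.2 -1 0 0; 7 -2.2 0 0; 11 -3.3 0 0; 15 -4.5 0 0; 18 -5.4 0 0"}}

```text
clock: 5.82
tcp_pos: [518.8, 79.8, 268.0]
eef_rot: [-179.9, -0.0, 70.2]
ft_force: [0.8, -0.4, -0.4]
grip_width: 20.8
```

Request:
{"fn": "drive_tool", "kwargs": {"moves": "1 -0.3 0 0; 1 -0.3 0 0; 1 -0.3 0 0; 1 -0.3 0 0; 1 -0.3 0 0"}}

```text
clock: 6.23
tcp_pos: [520.0, 85.8, 268.6]
eef_rot: [180.0, 0.0, 70.0]
ft_force: [-0.5, -0.3, -0.7]
grip_width: 20.9
```

```bash
cat > m.py <<'E'
from h import *
def look(fn):
    w=shot('wrist'); save(w,fn); W=cloud(w); p,R,o=state()
    togo(p,70.1)
    # bush top ring
    m=(np.hypot(W[...,0]-544,W[...,1]-157)<30)&(W[...,2]>97)&(W[...,2]<104)
    q=W[m][:,:2].astype(np.float32)
    if len(q):
        h=cv2.convexHull(q)[:,0]; print('bush ring n',len(q),'hull17',fitc(h,17,h.mean(0)),cv2.minEnclosingCircle(q),'z',np.median(W[m][:,2]))
    m2=(np.hypot(W[...,0]-544,W[...,1]-157)<95)&(W[...,2]>84)&(W[...,2]<92)
    if m2.sum()>50: print('bridge',cv2.minAreaRect(W[m2][:,:2].astype(np.float32)))
    # probe in tool frame
    T=(W-p)@R.as_matrix()
    rr=np.hypot(T[...,0],T[...,1])<25
    for lo,hi,r in ((-70,-45,11),(-20,10,11),(25,60,4),(60,90,4),(90,118,4)):
        k=rr&(T[...,2]>lo)&(T[...,2]<hi); a=T[k]
        if len(a)>8:
            c=fitc(a[:,:2],r,a[:,:2].mean(0)-[r*.6,0]); print('probe z',lo,hi,len(a),'axis tool',c.round(2),'world',(p+R.apply([*c,(lo+hi)/2])).round(1))
    k=rr&(T[...,2]>20)&(T[...,2]<140)
    if k.any(): print('tip tool z',np.percentile(T[k][:,2],[99,100]))
    return w,W
E
python3 -c "
from m import *
look('w3.png')"
```

```text
clock 6.28 tcp [520.   85.8 268.6] [1.8e+02 3.0e-02 7.0e+01] go cm [0. 0. 0.] turn -0.1
bush ring n 650 hull17 [546.21503211 149.79519351] ((546.2070922851562, 149.81051635742188), 16.98882484436035) z 99.10541543888804
bridge ((546.0629272460938, 149.73635864257812), (56.134498596191406, 130.19406127929688), 9.541719436645508)
probe z -70 -45 4853 axis tool [11.24  0.08] world [523.9  96.4 326.1]
probe z -20 10 2071 axis tool [-1.03  0.23] world [519.8  84.8 273.6]
probe z 25 60 145 axis tool [-1.44 -0.07] world [519.4  84.5 226.1]
probe z 60 90 139 axis tool [-1.49 -0.25] world [519.2  84.5 193.6]
probe z 90 118 94 axis tool [-1.44 -0.48] world [519.   84.6 164.6]
tip tool z [118.83360177 119.86146482]
```

View pics/w3.png

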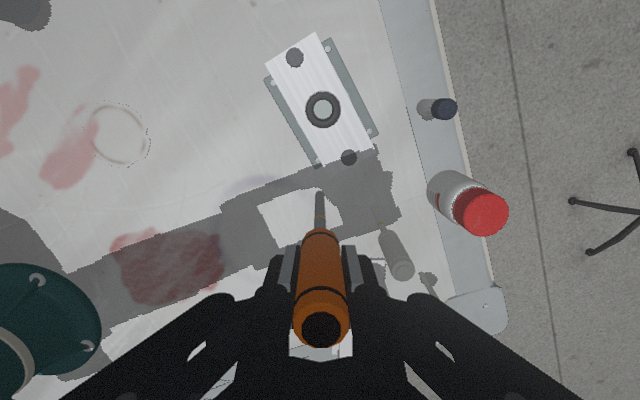

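Picture: bush ring clear at (323,110), probe stem at (320,205), and a grey post at (400,262) well behind. Bush ring and bridge centre agree on (546.2,149.8), and the stem is vertical.

Request:
{"fn": "drive_tool", "kwargs": {"moves": "2.5 0.1 0 0; 5 0.2 0 0; 6.5 0.3 0 0; 7.1 0.3 0 0; 7.1 0.3 0 0"}}

```text
clock: 6.7
tcp_pos: [547.1, 153.4, 268.3]
eef_rot: [-180.0, 0.0, 70.2]
ft_force: [-0.4, 0.4, -1.2]
grip_width: 21.2
```

Request:
{"fn": "drive_tool", "kwargs": {"moves": "0 0 1 0; 0 0 2 0; 0 0 3 0; 0 0 3 0; 0 0 3 0"}}

```text
clock: 7.12
tcp_pos: [545.9, 152.5, 237.0]
eef_rot: [-179.8, 0.1, 70.1]
ft_force: [0.3, -0.5, -0.9]
grip_width: 20.9
```

Request:
{"fn": "drive_tool", "kwargs": {"moves": "0 0 0 0; 0 0 0 0; 0 0 0 0"}}

```text
clock: 7.37
tcp_pos: [547.1, 153.2, 239.5]
eef_rot: [179.9, -0.0, 70.1]
ft_force: [0.2, -1.2, -0.2]
grip_width: 21.1
```

```bash
cat >> m.py <<'E'
def band(n):
    im=shot(n); W=cloud(im); p,R,o=state(); hsv=cv2.cvtColor(im['frame'],cv2.COLOR_RGB2HSV)
    m=(hsv[...,0]>20)&(hsv[...,0]<36)&(hsv[...,1]>90)&(np.hypot(W[...,0]-p[0],W[...,1]-p[1])<25)&(W[...,2]<p[2])
    a=W[m]; print(n,'band px',m.sum(),a.mean(0).round(1) if len(a) else '', 'tool z',(p[2]-a[:,2].mean()).round(1) if len(a) else '')
    return im,W
E
python3 - <<'E'
from m import *
w,W=look('w4.png')
cv2.imwrite('pics/w4c.png',cv2.resize(w['frame'][100:360,200:440],None,fx=2.2,fy=2.2)[:,:,::-1])
for n in('wrist','side','scene'):
    im,_=band(n)
    if n=='side': cv2.imwrite('pics/s4.png',cv2.resize(im['frame'][130:260,250:400],None,fx=4,fy=4)[:,:,::-1])
E
```

```text
clock 7.42 tcp [547.1 153.2 239.4] [ 1.7993e+02 -3.0000e-02  7.0150e+01] go cm [0. 0. 0.] turn 0.0
bush ring n 542 hull17 [546.33628599 149.85249328] ((546.5296020507812, 149.86732482910156), 17.047700881958008) z 99.17720639539004
bridge ((546.034912109375, 149.54080200195312), (56.276519775390625, 130.35574340820312), 9.562275886535645)
probe z -70 -45 4839 axis tool [11.15 -0.05] world [550.8 163.7 296.9]
probe z -20 10 2062 axis tool [-1.04  0.28] world [547.  152.1 244.4]
probe z 25 60 144 axis tool [-1.43 -0.1 ] world [546.6 151.9 196.9]
probe z 60 90 137 axis tool [-1.47 -0.23] world [546.5 151.9 164.4]
probe z 90 118 94 axis tool [-1.51 -0.45] world [546.3 152.  135.4]
tip tool z [139.98365811 139.99628492]
wrist band px 18 [547.5 155.2 182.5] tool z 56.9
side band px 2 [545.2 146.7 181.9] tool z 57.3
scene band px 0  tool z
```

View pics/w4c.png

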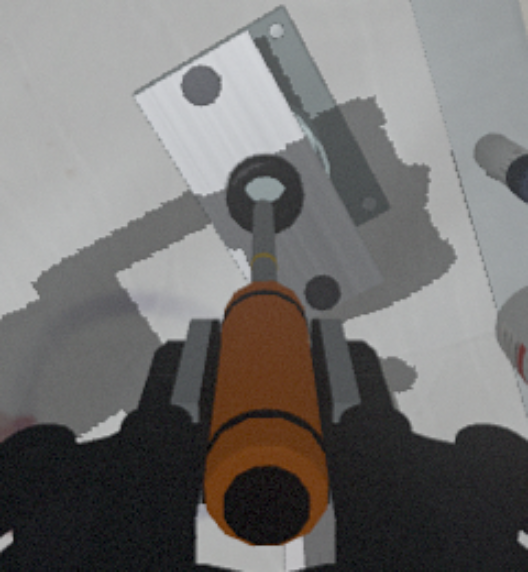

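Picture: stem tip just above the bore, slightly behind centre. Correct by 2.2 mm, let it settle and recheck.

Request:
{"fn": "drive_tool", "kwargs": {"moves": "-0.1 0.05 0 0; -0.2 0.08 0 0; -0.2 0.08 0 0; -0.2 0.08 0 0; -0.2 0.08 0 0"}}

```text
clock: 7.98
tcp_pos: [546.9, 151.0, 238.7]
eef_rot: [180.0, 0.0, 70.1]
ft_force: [-0.0, -0.6, 0.1]
grip_width: 20.8
```

Request:
{"fn": "drive_tool", "kwargs": {"moves": "0 0 0.4 0; 0 0 0.8 0; 0 0 0.8 0; 0 0 0.8 0; 0 0 0.8 0"}}

```text
clock: 8.4
tcp_pos: [546.8, 151.0, 230.5]
eef_rot: [-180.0, 0.0, 70.1]
ft_force: [0.1, -0.2, 0.1]
grip_width: 20.9
```

```bash
python3 - <<'E'
from m import *
w,W=look('w5.png'); look('w6.png')
s,W=band('side'); a=shot('scene')
for n,im in(('side',s),('scene',a)):
    W=cloud(im)
    for lo,hi,r in ((108,150,4),(150,190,4),(230,265,11)):
        m=(np.hypot(W[...,0]-546,W[...,1]-150)<22)&(W[...,2]>lo)&(W[...,2]<hi); q=W[m]
        if len(q)>5: 
            C=-np.array(im['R']).T@im['t']; d=(q.mean(0)-C)[:2]; d/=np.hypot(*d)
            print(n,lo,len(q),fitc(q[:,:2],r,q[:,:2].mean(0)+d*r*.7).round(1))
cv2.imwrite('pics/s5.png',np.hstack([cv2.resize(s['frame'][110:240,270:370],None,fx=4,fy=4),cv2.resize(a['frame'][150:280,240:340],None,fx=4,fy=4)])[:,:,::-1])
E
```

```text
clock 8.45 tcp [546.9 151.1 230.7] [180.     0.    70.15] go cm [0. 0. 0.] turn 0.0
bush ring n 585 hull17 [546.26944578 149.85381078] ((546.3289184570312, 149.8746337890625), 17.06950569152832) z 99.20935110637937
bridge ((546.10595703125, 149.16201782226562), (56.225643157958984, 131.05825805664062), 9.562477111816406)
probe z -70 -45 4805 axis tool [11.22  0.  ] world [550.7 161.6 288.2]
probe z -20 10 2108 axis tool [-0.99  0.21] world [546.8 150.1 235.7]
probe z 25 60 144 axis tool [-1.43 -0.25] world [546.2 149.8 188.2]
probe z 60 90 134 axis tool [-1.49 -0.36] world [546.1 149.8 155.7]
probe z 90 118 99 axis tool [-1.45 -0.59] world [545.9 149.9 126.7]
tip tool z [138.9152475  139.92794274]
clock 8.5 tcp [547.  151.1 230.8] [179.99  -0.    70.15] go cm [0. 0. 0.] turn 0.1
bush ring n 587 hull17 [546.11346202 149.91736682] ((546.1831665039062, 149.86395263671875), 17.12714958190918) z 99.10448078074404
bridge ((546.0978393554688, 149.45289611816406), (56.210147857666016, 130.52244567871094), 9.55923080444336)
probe z -70 -45 4828 axis tool [11.25  0.08] world [550.8 161.6 288.3]
probe z -20 10 2070 axis tool [-1.01  0.19] world [546.8 150.1 235.8]
probe z 25 60 146 axis tool [-1.43 -0.12] world [546.4 149.8 188.3]
probe z 60 90 137 axis tool [-1.45 -0.31] world [546.2 149.8 155.8]
probe z 90 118 93 axis tool [-1.44 -0.54] world [546.  149.9 126.8]
tip tool z [138.79580846 139.8898225 ]
side band px 0  tool z 
side 108 50 [542.8 148.8]
side 150 70 [544.4 148.9]
side 230 278 [545.9 147.6]
scene 108 26 [546.5 152. ]
scene 150 29 [546.4 151.7]
scene 230 41 [543.4 158.6]
```

View pics/s5.png

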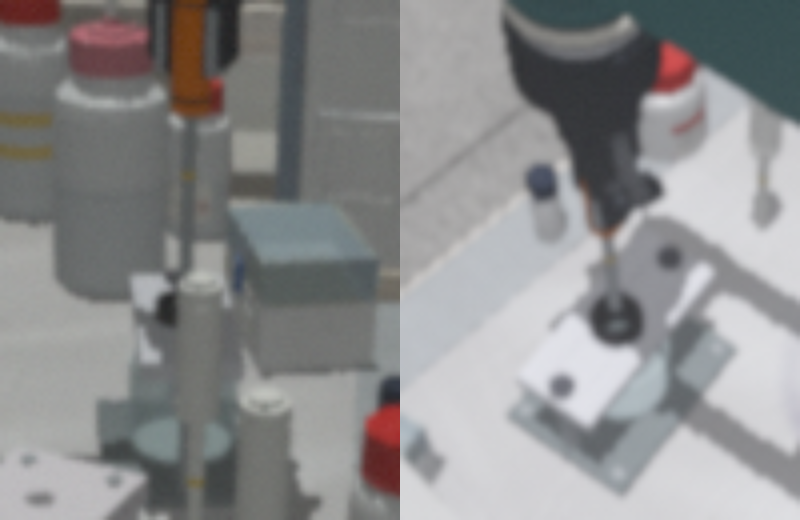

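Picture: stem tip over the ring centre in both views. The wrist fit puts it within 0.3 mm of the bore axis and vertical, so I lower it.

Request:
{"fn": "drive_tool", "kwargs": {"moves": "0 0 0.4 0; 0 0 1 0; 0 0 1.7 0; 0 0 2.2 0; 0 0 2.5 0"}}

```text
clock: 9.02
tcp_pos: [546.3, 150.9, 203.9]
eef_rot: [-179.9, 0.1, 70.2]
ft_force: [0.5, 0.6, -1.4]
grip_width: 21.0
```

Request:
{"fn": "drive_tool", "kwargs": {"moves": "0 0 0.5 0; 0 0 1.2 0; 0 0 1.9 0; 0 0 2.5 0; 0 0 2.5 0"}}

```text
clock: 9.43
tcp_pos: [546.0, 150.9, 178.5]
eef_rot: [-179.8, 0.1, 70.1]
ft_force: [0.1, 0.3, -0.6]
grip_width: 20.9
```

```bash
python3 - <<'E'
from m import *
look('w7.png'); band('wrist')
E
```

```text
clock 9.48 tcp [546.3 150.9 179.4] [-1.7989e+02  7.0000e-02  7.0150e+01] go cm [0. 0. 0.] turn 0.0
bush ring n 867 hull17 [546.15537004 149.95477541] ((546.2495727539062, 150.1030731201172), 16.97882843017578) z 99.20423447486968
bridge ((545.9677124023438, 149.7098388671875), (56.32609176635742, 129.9740753173828), 9.531509399414062)
probe z -70 -45 4739 axis tool [11.16  0.05] world [550.3 161.4 236.9]
probe z -20 10 2167 axis tool [-1.1  -0.05] world [545.9 149.9 184.4]
probe z 25 60 142 axis tool [-1.58 -0.45] world [545.2 149.6 136.9]
probe z 60 90 1217 axis tool [4.64 0.61] world [548.3 155.1 104.4]
probe z 90 118 1419 axis tool [ 6.51 -0.68] world [547.6 157.2  75.4]
tip tool z [103.86212835 110.11675444]
wrist band px 19 [547.  152.6 122.4] tool z 57.8
```

Request:
{"fn": "drive_tool", "kwargs": {"moves": "0 0.03 0.5 0; 0 0.03 1.1 0; 0 0.03 1.7 0; 0 0.03 2.1 0; 0 0.03 2.35 0"}}

```text
clock: 9.95
tcp_pos: [546.7, 150.8, 156.0]
eef_rot: [-179.9, 0.1, 70.1]
ft_force: [-1.1, 0.9, -0.4]
grip_width: 21.3
```

Request:
{"fn": "drive_tool", "kwargs": {"moves": "0 0 0 0; 0 0 0 0; 0 0 0 0; 0 0 0 0; 0 0 0 0"}}

```text
clock: 10.37
tcp_pos: [547.4, 151.0, 157.6]
eef_rot: [180.0, -0.0, 70.1]
ft_force: [-0.5, 0.6, -1.0]
grip_width: 20.9
```

Request:
{"fn": "drive_tool", "kwargs": {"moves": "0 0 0 0; 0 0 0 0; 0 0 0 0; 0 0 0 0; 0 0 0 0"}}

```text
clock: 10.78
tcp_pos: [547.2, 150.9, 157.2]
eef_rot: [180.0, 0.0, 70.1]
ft_force: [0.4, -0.9, -1.4]
grip_width: 20.8
```

```bash
python3 - <<'E'
from m import *
w,_=look('w8.png'); band('wrist'); s,_=band('side')
cv2.imwrite('pics/fin.png',np.hstack([cv2.resize(w['frame'][150:280,260:380],None,fx=3.2,fy=3.2),cv2.resize(s['frame'][120:250,260:380],None,fx=3.2,fy=3.2)])[:,:,::-1])
E
```

```text
clock 10.83 tcp [547.2 150.9 157.2] [180.     0.    70.15] go cm [0. 0. 0.] turn 0.1
bush ring n 901 hull17 [546.1371894  150.10224336] ((546.185791015625, 150.20489501953125), 16.952499389648438) z 99.14494217354294
bridge ((546.030029296875, 149.52816772460938), (56.28717803955078, 130.37567138671875), 9.525609016418457)
probe z -70 -45 4856 axis tool [1.124e+01 1.000e-02] world [551.  161.5 214.7]
probe z -20 10 2065 axis tool [-0.99  0.24] world [547.1 149.9 162.2]
probe z 25 60 995 axis tool [ 5.36 -0.79] world [548.2 156.2 114.7]
probe z 60 90 1934 axis tool [8.3  0.72] world [550.7 158.5  82.2]
tip tool z [81.22751554 87.42153871]
wrist band px 20 [547.8 152.7 100.5] tool z 56.7
side band px 0  tool z
```

View pics/fin.png

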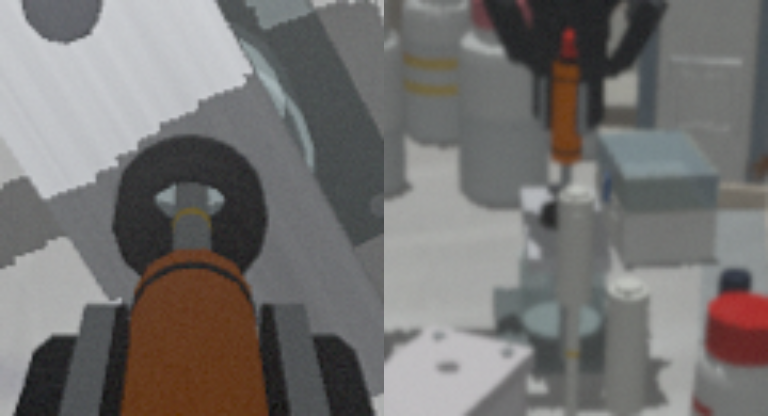

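```bash
python3 -c "
from plant import ticket; print(ticket.job_done())"
```

```text
the job is handed in; nothing more can be done
None
```

I pulled the orange probe straight up out of the rack, carried it round the other things and lowered it through the guide bush. I handed the job in at about 10.8 s with the probe still gripped; no verdict was reported.

- **Height:** the wrist camera put the yellow band at z about 100.5 mm, against 100 mm for the top of the bush.
- **Centring:** the last full stem fit, with the tip just above the bush, was within about 0.3 mm of the bore axis. At the end, the handle axis fitted about 1 mm from the bore axis. The stem itself could not be fitted once it was inside the bush, but the last wrist picture shows it centred in the hole.
- **Upright and still:** the tool was vertical to within 0.1°, and the TCP shifted about 0.4 mm between the last two readings. The force readings stayed under about 2 N throughout the lowering, with no sign of contact.
- **Checks that failed or disagreed:** the side camera found no band pixels in the final check. The side and scene cameras' stem fits differed from the wrist camera's by 2 to 4 mm; I relied on the wrist camera because it saw both the stem and the bush up close.
- **Other items:** I did not re-measure the blue probe, bottle, vial or tip box at the end. Nothing looked moved in the pictures I took.

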